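# Fit the filter capsule to the dust sampler's quick coupler

## Task

Fit the clean filter capsule, the one with black ends, to the brass-sleeved quick coupler on the dust sampler: pull the sleeve back until it stays back by itself, then push the capsule's plug gently straight down into the coupler until it clicks and the sleeve springs fully forward over it, and let go. Be gentle: never press the capsule on the coupler with more than 35 N; and leave the used orange-ended capsule in its rack and the other things on the desk where they are.

Things in the scene. Friction and masses are not known exactly. Their poses are not given: they have to be found in the camera images.
- coupler_foot (a point): Point where the upright coupler's axis meets the top of the grey sampler housing (240 x 200 mm, 65 mm high; axis 90 mm behind the front face; x points from the front to the back, z up). The steel coupler is screwed in to a height that differs by up to 8 mm either way and is not measured: its mouth is 64 mm +-8 above this point, flared from 16 mm radius to an 11 mm radius bore within 5 mm.
- sleeve (a joint): Travel of the brass sleeve, m: 0 = forward (up), 0.012 = back (down), hard stop; spring 3.5 N at 0, 9.5 N at the stop. Its foot is a flange 60 mm across, 6 mm thick (top 30 mm +-8 above coupler_foot when forward); above that a cylinder 40 mm across, 24 mm high. Push the flange down with fingertips or pinch the cylinder. Past 8 mm a catch takes; let go, it stays at 6.5 mm; a plug pushed home frees it.
- capsule_grip (a point): Clean filter capsule: centre of its clear tube with black ends, 34 mm diameter, 46 mm high (z up its axis). Under the tube a black flange 52 mm across, 8 mm thick (upper face 23 mm below this point; fingertips may bear on it); under that the steel plug, 20 mm diameter, 52 mm long, grooved, tip 83 mm below this point. 90 g. Stands plug-down in either rack hole, flange on the rack's top.
- capsule_tip (a point): Centre of the lower end face of the clean capsule's plug. With the sleeve forward, jaws keep the plug out. With it held back, the plug enters freely until about 17 mm below the mouth, meets a sprung valve, then needs a push of 5 to 15 N and clicks home about 39 mm below the mouth (25 mm +-8 above coupler_foot: feel for it); the sleeve springs to under 2.5 mm. It stops hard about 3 mm later.
- used_grip (a point): The used capsule, same shape and size but with orange ends: centre of its tube. It stands in the other hole of the rack and stays there.
- rack: White rack block, 75 x 200 x 60 mm high, with a hole for a plug (24 mm square) 50 mm either side of its centre along y. Origin at the centre of its underside.
- jar_center (a point): White powder jar, closed, 72 mm across, 55 mm high; the point is its centre. Leave it.
- brush_center (a point): Black brush wand standing on its foot, 42 mm across, 116 mm high; the point is half-way up. Leave it.
- tube_center (a point): Clear sample tube with black ends standing upright, 44 mm across, 156 mm high; the point is half-way up. It is not the capsule. Leave it.
- pencil: Yellow pencil lying on the desk, 150 x 9 x 9 mm; origin under its middle. Leave it.
- jarlid: Loose black lid of the powder jar, a disc 82 mm across, 14 mm thick, lying flat; origin under its centre. Leave it.
- tape: Yellow roll of tape lying flat, 84 mm across, 24 mm high; origin under its centre. Leave it.
Things that resemble listed ones, but are neither listed nor needed, are in the scene too. Leave any blue look-alike of the part that bears capsule_grip alone.

How it is judged:
By the outcome, as a careful person would: the job done as asked, in the order asked, and still so for the second after the job is handed in, with the robot touching nothing.
It also fails if it takes over 72 s, if anything falls off the work surface, if the arm or the gripper's body presses on something with over 40 N, if the wrist force passes 120 N, or if a joint passes its speed limit or range.

## Robot

A 6-joint arm with a two-finger parallel gripper is mounted at the origin on the work surface. World frame = base frame: x ahead of the robot, y to its left, z up, the work surface at z = 0. Lengths are in m, angles in rad, forces in N, time in s.
With the tool pointing down it reaches from about 0.35 to 0.85 m from the base axis. Payload 8.1 kg.
Tool frame: the origin (TCP) lies at the centre of the arm's flange, where the gripper is bolted on; the fingertips stand 186 mm ahead of it and the grasp point (between the pads) lies 167 mm ahead of it (robot.grasp_offset is the distance from the TCP to the grasp point, in m); z points along the fingers, y is the line along which they close (so a half turn about z gives the same grasp; the last joint's range is limited). The gripper opens to 93 mm and grips with 3 to 60 N. Pads are 15 mm wide; open, the fingers measure 128 mm over their backs; the gripper's body (75 mm by 188 mm) begins 65 mm behind the grasp point.
Start: joints at [1.126, 0.13, 1.488, -0, 1.523, -0.085], TCP at [0.211, 0.562, 0.405] pointing down, gripper open.
Joint ranges: [-2.96, 2.96], [-0.89, 2.26], [0.02, 2.5], [-1.34, 4.48], [0, 2.73], [-2.66, 2.66]. Speed limits (rad/s): [2.39, 2.39, 2.79, 3.14, 3.14, 3.14].

## Interface

Orientations are given as a rotation vector (axis times angle).
In Python, from plant import robot gives the robot as it stands.
- The arm moves only by the tool drive_tool, never from a script. Its argument "moves" is one flat list of numbers, 7 for each row, row after row: the finger opening in mm, from 0 to 93, then the shift along the tool's x, y, z in mm, then the turn, a rotation vector about the tool's x, y, z in degrees. A call has 1 to 8 rows; each row shifts and turns the commanded pose from where the row before left it, along the tool's axes as they then stand; what a row does not reach is not made up. A row lasts 1/10 s, in which the tool goes at most 50 mm and 8.59 degrees, less where a joint would pass 70% of its speed; a pose out of reach is approached as far as the arm can. A call is refused whole if a number of a shift passes 50 or a number of a turn 8.59, either way. A call with a gripper value outside its range is refused whole. The fingers move at their own pace and stop on an object; "grip_force" is the grip in N (left out, the last holds). Time passes only in rows, so rows that do not move let the fingers close. It gives the time, the measured TCP pose, the force, the opening and the grip force at its end, in the units of the state.
- robot.read_state(): the state, without advancing time (a new reading comes with each control period).
- robot.read_camera(name): name is "scene" or "side" or "wrist"; returns a dict with "color" (480x640x3 uint8, red, green, blue), "depth" (480x640 float32, m along the optical axis (not along the pixel's ray), 0 where there is no reading), "mtx" (3x3 intrinsics, pixels), "dist_coeffs" ([k1, k2, p1, p2, k3] as OpenCV has them; the pictures are not rectified), "R" (3x3) and "t" (3): a world point X has camera coordinates R X + t. Camera axes: x right, y down, z forward; pixel columns grow to the right and rows downward; lengths in m; the calibration is good to about 2 mm. A picture is of the moment at which its call begins.
- robot.close_job(): hands the job in; it is judged then, once.
The state is a dict: "t": time; "q": joint angles; "dq": joint speeds; "joint_torque": joint torques, N m; "tool_pos": TCP position; "orientation": TCP orientation; "force": force on the tool from outside, world axes, zero at the start; "wrist_torque": the same for the moment, N m; "opening": finger opening in m; "gripper_force": force on a finger pad.
Only numpy, scipy, OpenCV 4.12 (cv2) and the standard library are available. Lean on these libraries where they do the work, as an engineer would, in place of code of your own. Each camera call takes 0.05 s, during which the arm holds its last target. There are 200 camera calls.

## Working session

There is one attempt and no reset: what is moved stays moved. The work goes in short steps, Python scripts to look and compute and a tool call to move; the robot and the scene stay as the last step left them, time stands still between calls to the robot, and variables do not carry over. Pictures are saved under pics/ and viewed, at most 10 in all, crops included, and the job is handed in when it is done.

Besides the shell and the picture viewer there is one more tool, called after "Call:" by a JSON object that holds its "op" and its "data". drive_tool: Moves the arm, as the interface text tells. Its arguments: {"type":"object","properties":{"moves":{"type":"array","items":{"type":"number"}},"grip_force":{"type":"number"}},"required":["moves"]}

```bash
ls; mkdir -p pics; cat > h.py <<'E'
import numpy as np, cv2
from plant import robot
def cam(n):
    c=robot.read_camera(n); np.savez('%s.npz'%n,**c); return c
def load(n): return dict(np.load('%s.npz'%n))
def cloud(c):
    h,w=c['depth'].shape
    u,v=np.meshgrid(np.arange(w),np.arange(h))
    p=cv2.undistortPoints(np.stack([u,v],-1).reshape(-1,1,2).astype(float),c['mtx'],c['dist_coeffs']).reshape(h,w,2)
    d=c['depth'][...,None].astype(float)
    X=np.concatenate([p*d,d],-1)-c['t'].reshape(3)
    P=X@c['R']; P[c['depth']==0]=np.nan
    return P
E
python3 - <<'E'
from h import *
s=robot.read_state(); print({k:np.round(v,3) for k,v in s.items()})
for n in('scene','side'):
    c=cam(n); cv2.imwrite(f'pics/{n}0.png',c['color'][...,::-1])
    print(n,-c['R'].T@c['t'].reshape(3),c['R'][2])
E
```

```text
pics
{'t': np.float64(0.0), 'q': array([ 1.126,  0.131,  1.489, -0.   ,  1.523, -0.085]), 'dq': array([ 0.001,  0.   ,  0.001, -0.001, -0.001,  0.001]), 'joint_torque': array([ 4.0000e-03, -5.5984e+01, -4.9177e+01,  7.7000e-02,  3.5000e-02,
       -0.0000e+00]), 'tool_pos': array([0.211, 0.561, 0.404]), 'orientation': array([-5.62e-01, -3.09e+00,  3.00e-03]), 'force': array([ 0.292, -0.84 ,  0.728]), 'wrist_torque': array([ 0.044,  0.029, -0.037]), 'gripper_force': np.float64(0.0), 'opening': np.float64(0.093)}
scene [ 1.02525    -0.08371381  0.81970685] [-0.53013778  0.28464061 -0.79870749]
side [ 0.15327662 -0.81577344  0.71677496] [ 0.30490021  0.80973728 -0.50135955]
```

View pics/scene0.png

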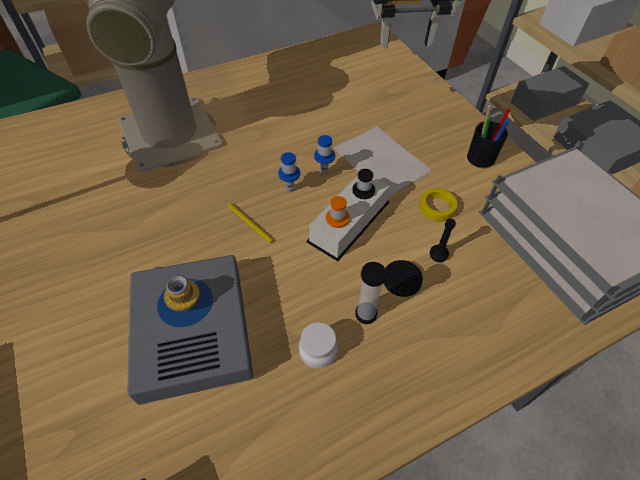

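View pics/side0.png

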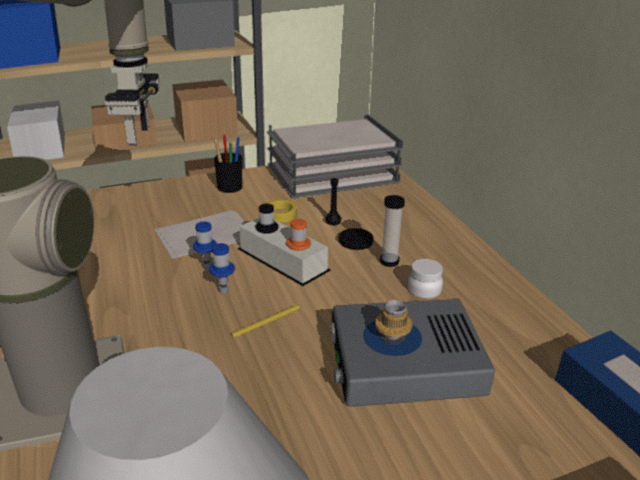

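The scene picture shows the clean capsule at (364,188), the orange one at (338,212), and the coupler at (180,290). In the side picture the capsule is at (266,220) and the coupler at (393,318).

```bash
python3 - <<'E'
from h import *
def circ(p):
    A=np.c_[2*p[:,:2],np.ones(len(p))]; s=np.linalg.lstsq(A,(p[:,:2]**2).sum(1),rcond=None)[0]
    return s[:2],np.sqrt(s[2]+s[:2]@s[:2])
for n,cb,kb,ob in(('scene',(340,165,390,205),(150,260,225,330),(320,195,358,232)),('side',(248,200,286,238),(360,295,425,360),(282,216,316,254))):
    P=cloud(load(n))
    for nm,b,zs in(('cap',cb,np.arange(.062,.125,.006)),('used',ob,np.arange(.062,.125,.006)),('coup',kb,np.arange(.06,.145,.006))):
        q=P[b[1]:b[3],b[0]:b[2]].reshape(-1,3); q=q[~np.isnan(q[:,0])]
        print(n,nm,'zmax',np.round(np.sort(q[:,2])[-5:],4))
        for z in zs:
            s=q[(q[:,2]>=z)&(q[:,2]<z+.006)]
            if len(s)>8:
                c,r=circ(s); print(' z%.3f n%d'%(z,len(s)),'x',np.round(np.percentile(s[:,0],[2,98]),4),'y',np.round(np.percentile(s[:,1],[2,98]),4),'circ',np.round(c,4),round(r,4))
E
```

```text
scene cap zmax [0.1172 0.1173 0.1173 0.1174 0.1175]
 z0.062 n144 x [0.4201 0.4833] y [0.2769 0.372 ] circ [0.4466 0.3257] 0.0318
 z0.068 n100 x [0.429  0.4752] y [0.2989 0.3456] circ [0.4505 0.3229] 0.0206
 z0.074 n34 x [0.4463 0.4669] y [0.3061 0.3379] circ [0.4502 0.323 ] 0.0162
 z0.080 n28 x [0.4438 0.4667] y [0.3066 0.3317] circ [0.4495 0.3232] 0.016
 z0.086 n27 x [0.4478 0.4662] y [0.3071 0.3328] circ [0.451  0.3226] 0.015
 z0.092 n29 x [0.4475 0.4664] y [0.3065 0.3316] circ [0.4512 0.322 ] 0.0149
 z0.098 n30 x [0.4454 0.4671] y [0.3064 0.3329] circ [0.4503 0.3228] 0.0157
 z0.104 n26 x [0.4472 0.4665] y [0.3068 0.3325] circ [0.4503 0.3229] 0.0156
 z0.110 n179 x [0.4357 0.5034] y [0.2385 0.3377] circ [0.4733 0.2852] 0.0453
 z0.116 n23 x [0.4411 0.5028] y [0.2363 0.3332] circ [0.4703 0.281 ] 0.0469
scene used zmax [0.1169 0.1169 0.1171 0.1175 0.1181]
 z0.062 n175 x [0.4534 0.5287] y [0.1916 0.2988] circ [0.4803 0.2456] 0.0415
 z0.068 n132 x [0.473  0.5197] y [0.2098 0.2565] circ [0.4877 0.2407] 0.0277
 z0.074 n30 x [0.4894 0.5112] y [0.2171 0.2484] circ [0.4945 0.2336] 0.0161
 z0.
[... 3014 characters left out ...]
0.5489] y [-0.1284 -0.1168] circ [ 0.5395 -0.122 ] 0.0069
 z0.084 n19 x [0.5161 0.5685] y [-0.1424 -0.1129] circ [ 0.5474 -0.1101] 0.0316
 z0.090 n314 x [0.5164 0.5746] y [-0.1432 -0.0891] circ [ 0.5462 -0.114 ] 0.0261
 z0.096 n88 x [0.5198 0.571 ] y [-0.1415 -0.1105] circ [ 0.5464 -0.1171] 0.0199
 z0.102 n77 x [0.5258 0.5593] y [-0.1348 -0.1016] circ [ 0.5449 -0.116 ] 0.0181
 z0.108 n101 x [0.5257 0.562 ] y [-0.1347 -0.1016] circ [ 0.5443 -0.1174] 0.0167
 z0.114 n187 x [0.526  0.5628] y [-0.1347 -0.1007] circ [ 0.5444 -0.1164] 0.0158
 z0.120 n113 x [0.531  0.5605] y [-0.1284 -0.0969] circ [ 0.5457 -0.1141] 0.0141
 z0.126 n84 x [0.5294 0.5622] y [-0.1313 -0.0978] circ [ 0.5458 -0.1146] 0.016
```

Call:
{"op": "drive_tool", "data": {"moves": [50,-27,-25,0,0,0,0,50,-28,-26,0,0,0,0,50,-28,-26,0,0,0,0,50,-28,-26,0,0,0,0,50,-28,-26,0,0,0,0,50,-28,-26,0,0,0,0,50,-28,-26,0,0,0,0,50,-28,-26,0,0,0,0]}}

```text
t: 0.9
tool_pos: [0.3473, 0.2879, 0.4044]
orientation: [-0.562, -3.091, 0.0]
force: [0.9, 0.4, 0.2]
opening: 0.0504
gripper_force: 0.0
```

Call:
{"op": "drive_tool", "data": {"moves": [50,-28,-26,0,0,0,0,50,-28,-26,0,0,0,0,50,-28,-26,0,0,0,0,50,-28,-26,0,0,0,0,50,-28,-26,0,0,0,0,50,-28,-26,0,0,0,0,50,-28,-26,0,0,0,0,50,-28,-26,0,0,0,0]}}

```text
t: 1.7
tool_pos: [0.4838, 0.0142, 0.4044]
orientation: [-0.562, -3.09, -0.0]
force: [1.0, 1.5, 0.3]
opening: 0.05
gripper_force: 0.0
```

Call:
{"op": "drive_tool", "data": {"moves": [50,-28,-26,20,0,0,0,50,-28,-26,20,0,0,0,50,-28,-20,20,0,0,0,50,-15,-20,20,0,0,0,50,0,0,0,0,0,0,50,0,0,0,0,0,0]}}

```text
t: 2.3
tool_pos: [0.5433, -0.1053, 0.3238]
orientation: [-0.564, -3.088, -0.001]
force: [-0.2, 0.7, 0.8]
opening: 0.0501
gripper_force: 0.0
```

```bash
cat >> h.py <<'E'
from scipy.spatial.transform import Rotation as Ro
def go(xyz,grasp=True):
    s=robot.read_state(); M=Ro.from_rotvec(s['orientation']).as_matrix()
    p=s['tool_pos']+(M[:,2]*robot.grasp_offset if grasp else 0)
    d=np.asarray(xyz)-p
    print('grasp',np.round(p,4),'shift mm',np.round(M.T@d*1000,1),'zaxis',np.round(M[:,2],4),'F',np.round(s['force'],2),'t',s['t'],'open',s['opening'])
E
python3 - <<'E'
from h import *
go([.547,-.1125,.2])
c=cam('wrist'); cv2.imwrite('pics/w1.png',c['color'][...,::-1]); print(-c['R'].T@c['t'].reshape(3),c['R'][2])
E
```

```text
grasp [ 0.5429 -0.1051  0.1565] shift mm [ -6.3  -5.5 -43.5] zaxis [-0.0024  0.0011 -1.    ] F [-0.22  0.69  0.76] t 2.3 open 0.05007938487045526
[ 0.48302746 -0.08324656  0.30413212] [ 0.21866899 -0.0817697  -0.972367  ]
```

View pics/w1.png

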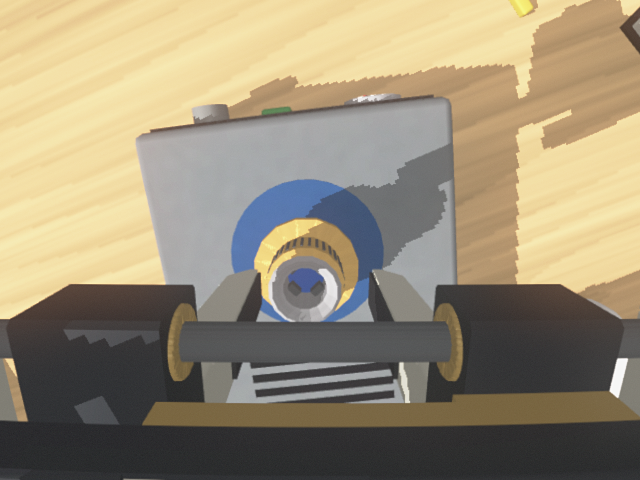

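The wrist picture shows the coupler between the fingertips, mouth at (305,285), fingertips at about x = 258 and 370. I'll fit the axis from its depth.

```bash
python3 - <<'E'
from h import *
from scipy.optimize import least_squares
P=cloud(load('wrist')); col=load('wrist')['color'].astype(int)
q=P[200:335,240:372].reshape(-1,3); c=col[200:335,240:372].reshape(-1,3); k=~np.isnan(q[:,0]); q=q[k];c=c[k]
d=np.hypot(q[:,0]-.547,q[:,1]+.1125); q=q[d<.033]
h,e=np.histogram(q[:,2],np.arange(.06,.14,.002)); print([(round(a,3),b) for a,b in zip(e,h) if b>10])
for lo,hi in((.100,.104),(.104,.110),(.110,.116),(.117,.123),(.124,.129),(.129,.134)):
    s=q[(q[:,2]>lo)&(q[:,2]<hi)]
    if len(s)<10: continue
    for R in(.02,.016):
        f=least_squares(lambda x:np.hypot(s[:,0]-x[0],s[:,1]-x[1])-R,[.547,-.1125],loss='soft_l1',f_scale=.0005)
        print(lo,len(s),R,np.round(f.x,4),round(np.median(abs(f.fun))*1000,2), np.round([s[:,:2].min(0),s[:,:2].max(0)],4).tolist())
s=q[(q[:,2]>.090)&(q[:,2]<.1)];print(len(s),np.round([np.percentile(s,1,0),np.percentile(s,99,0)],4).tolist())
# blue disc, housing
b=(col[...,2]>col[...,0]+40); X=P[b];X=X[(abs(X[:,2]-.065)<.006)]
print('disc',len(X),np.round(np.percentile(X,[1,50,99],axis=0),4).tolist())
import cv2
m=np.zeros(b.shape,np.uint8);
f=least_squares(lambda x:np.hypot(X[:,0]-x[0],X[:,1]-x[1]).max()-x[2] if 0 else np.sort(np.hypot(X[:,0]-x[0],X[:,1]-x[1]))[-1:]-x[2],[.547,-.1125,.05])
(cx,cy),r=cv2.minEnclosingCircle((X[:,:2]*1000).astype(np.float32)); print('disc circle',cx,cy,r)
E
```

```text
[(np.float64(0.064), np.int64(430)), (np.float64(0.066), np.int64(672)), (np.float64(0.088), np.int64(18)), (np.float64(0.09), np.int64(49)), (np.float64(0.092), np.int64(132)), (np.float64(0.094), np.int64(2544)), (np.float64(0.096), np.int64(349)), (np.float64(0.098), np.int64(36)), (np.float64(0.1), np.int64(63)), (np.float64(0.102), np.int64(259)), (np.float64(0.104), np.int64(424)), (np.float64(0.106), np.int64(135)), (np.float64(0.108), np.int64(209)), (np.float64(0.11), np.int64(240)), (np.float64(0.112), np.int64(139)), (np.float64(0.114), np.int64(175)), (np.float64(0.116), np.int64(165)), (np.float64(0.118), np.int64(754)), (np.float64(0.12), np.int64(137)), (np.float64(0.122), np.int64(107)), (np.float64(0.124), np.int64(511)), (np.float64(0.126), np.int64(1035)), (np.float64(0.128), np.int64(885)), (np.float64(0.13), np.int64(29)), (np.float64(0.138), np.int64(67))]
0.1 322 0.02 [ 0.5476 -0.0965] 4.06 [[0.5263, -0.1257], [0.5587, -0.0922]]
0.1 322 0.016 [ 0.5382 -0.1073] 3.6 [[0.5263, -0.1257], [0.5587, -0.0922]]
0.104 768 0.02 [ 0.533  -0.1089] 3.58 [[0.5261, -0.1288], [
[... 229 characters left out ...]
 [0.5587, -0.0921]]
0.117 1024 0.02 [ 0.5479 -0.1133] 1.12 [[0.5267, -0.1327], [0.5601, -0.0927]]
0.117 1024 0.016 [ 0.5434 -0.1111] 1.4 [[0.5267, -0.1327], [0.5601, -0.0927]]
0.124 2168 0.02 [ 0.5418 -0.1104] 4.1 [[0.5288, -0.131], [0.5654, -0.0946]]
0.124 2168 0.016 [ 0.5458 -0.1123] 1.62 [[0.5288, -0.131], [0.5654, -0.0946]]
0.129 292 0.02 [ 0.5503 -0.1142] 2.84 [[0.5292, -0.1294], [0.5636, -0.096]]
0.129 292 0.016 [ 0.5467 -0.1127] 0.37 [[0.5292, -0.1294], [0.5636, -0.096]]
3110 [[0.5172, -0.1411, 0.0914], [0.5729, -0.0835, 0.0983]]
disc 7835 [[0.4989, -0.158, 0.0646], [0.524, -0.0987, 0.0662], [0.5942, -0.0649, 0.0677]]
disc circle 547.1796264648438 -112.57657623291016 50.11086654663086
```

Call:
{"op": "drive_tool", "data": {"moves": [48,-6,-5.5,0,0,0,0,48,0,0,12,0,0,0,48,0,0,12,0,0,0,48,0,0,10,0,0,0,48,0,0,0,0,0,0,48,0,0,0,0,0,0]}}

```text
t: 2.95
tool_pos: [0.5472, -0.1122, 0.29]
orientation: [-0.562, -3.09, -0.0]
force: [1.4, 0.3, 0.0]
opening: 0.048
gripper_force: 0.0
```

```bash
python3 -c "
from h import *
go([.5468,-.1127,.114])"
```

```text
grasp [ 0.5469 -0.1121  0.1227] shift mm [-0.1 -0.6  8.7] zaxis [-1.4e-03  5.0e-04 -1.0e+00] F [1.36 0.32 0.03] t 2.95 open 0.04798073016406263
```

Call:
{"op": "drive_tool", "data": {"moves": [48,0,-0.5,4,0,0,0,48,0,0,2,0,0,0,48,0,0,2,0,0,0,48,0,0,1,0,0,0,48,0,0,0,0,0,0]}}

```text
t: 3.45
tool_pos: [0.5472, -0.1129, 0.2816]
orientation: [-0.562, -3.091, 0.0]
force: [1.0, -1.9, -0.2]
opening: 0.0479
gripper_force: 0.0
```

Call:
{"op": "drive_tool", "data": {"moves": [48,0,0,2,0,0,0,48,0,0,2,0,0,0,48,0,0,0,0,0,0]}}

```text
t: 3.75
tool_pos: [0.5474, -0.1129, 0.278]
orientation: [0.562, 3.09, -0.0]
force: [-1.3, 0.9, 3.4]
opening: 0.0483
gripper_force: 2.0
```

Call:
{"op": "drive_tool", "data": {"moves": [48,0,0,2,0,0,0,48,0,0,2,0,0,0,48,0,0,0,0,0,0]}}

```text
t: 4.05
tool_pos: [0.5474, -0.1129, 0.274]
orientation: [0.562, 3.09, -0.0]
force: [-2.2, 0.4, 5.9]
opening: 0.0482
gripper_force: 2.8
```

Call:
{"op": "drive_tool", "data": {"moves": [48,0,0,2,0,0,0,48,0,0,1,0,0,0,48,0,0,0,0,0,0]}}

```text
t: 4.35
tool_pos: [0.5474, -0.113, 0.2713]
orientation: [0.562, 3.09, -0.0]
force: [-3.0, 0.9, 6.7]
opening: 0.0478
gripper_force: 3.5
```

Call:
{"op": "drive_tool", "data": {"moves": [48,0,0,1,0,0,0,48,0,0,1,0,0,0,48,0,0,0,0,0,0]}}

```text
t: 4.65
tool_pos: [0.5474, -0.113, 0.2695]
orientation: [0.562, 3.09, -0.0]
force: [-2.8, 0.4, 7.0]
opening: 0.0476
gripper_force: 4.0
```

Call:
{"op": "drive_tool", "data": {"moves": [48,0,0,1,0,0,0,48,0,0,0,0,0,0,48,0,0,0,0,0,0]}}

```text
t: 4.95
tool_pos: [0.5474, -0.113, 0.2694]
orientation: [0.562, 3.09, -0.0]
force: [-7.1, 1.0, 14.5]
opening: 0.0478
gripper_force: 7.3
```

Call:
{"op": "drive_tool", "data": {"moves": [50,0,0,-3,0,0,0,50,0,0,-5,0,0,0,50,0,0,-15,0,0,0,50,0,0,-25,0,0,0,50,0,0,-30,0,0,0,50,0,0,0,0,0,0]}}

```text
t: 5.55
tool_pos: [0.5487, -0.1133, 0.3514]
orientation: [0.561, 3.083, -0.001]
force: [0.2, -0.3, 0.6]
opening: 0.0499
gripper_force: 0.0
```

```bash
python3 - <<'E'
from h import *
go([.449,.322,.2])
c=cam('wrist'); P=cloud(c); q=P.reshape(-1,3); q=q[~np.isnan(q[:,0])]
d=np.hypot(q[:,0]-.5468,q[:,1]+.1127)
for lo,hi,z0,z1 in((.022,.029,.075,.105),(.0165,.0195,.105,.125),(.012,.0155,.12,.14)):
    s=q[(d>lo)&(d<hi)&(q[:,2]>z0)&(q[:,2]<z1)]; print(lo,len(s),np.round(np.percentile(s[:,2],[10,50,90]),4) if len(s) else '')
s=q[(d<.02)&(q[:,2]>.128)&(q[:,2]<.135)]
from scipy.optimize import least_squares
print(np.round(least_squares(lambda x:np.hypot(s[:,0]-x[0],s[:,1]-x[1])-.016,[.547,-.1125],loss='soft_l1',f_scale=.0005).x,4),len(s))
E
```

```text
grasp [ 0.55   -0.1137  0.1841] shift mm [247.8 372.3 -17.7] zaxis [ 0.0077 -0.0023 -1.    ] F [ 0.16 -0.31  0.62] t 5.55 open 0.04992726767352655
0.022 1710 [0.0878 0.0887 0.0894]
0.0165 407 [0.1118 0.1126 0.1135]
0.012 968 [0.1253 0.1269 0.1285]
[ 0.5467 -0.1127] 732
```

Call:
{"op": "drive_tool", "data": {"moves": [65,0,0,-40,0,0,0,65,20,30,-10,0,0,0,65,25,37,0,0,0,0,65,25,37,0,0,0,0,65,25,37,0,0,0,0,65,25,37,0,0,0,0,65,25,37,0,0,0,0,65,25,37,0,0,0,0]}}

```text
t: 6.4
tool_pos: [0.4758, 0.1843, 0.3947]
orientation: [-0.562, -3.09, 0.001]
force: [0.7, -0.1, 0.1]
opening: 0.0653
gripper_force: 0.0
```

Call:
{"op": "drive_tool", "data": {"moves": [65,25,37,0,0,0,0,65,25,37,0,0,0,0,65,20,30,10,0,0,0,65,10,15,20,0,0,0,65,0,0,20,0,0,0,65,0,0,0,0,0,0,65,0,0,0,0,0,0]}}

```text
t: 7.1
tool_pos: [0.4436, 0.3221, 0.345]
orientation: [-0.562, -3.089, 0.002]
force: [-0.7, 0.5, 0.4]
opening: 0.0653
gripper_force: 0.0
```

```bash
python3 - <<'E'
from h import *
from scipy.optimize import least_squares
go([.449,.322,.145])
c=cam('wrist'); cv2.imwrite('pics/w2.png',c['color'][...,::-1])
P=cloud(c); q=P.reshape(-1,3); q=q[~np.isnan(q[:,0])]
d=np.hypot(q[:,0]-.449,q[:,1]-.322); q=q[d<.03]
top=q[(q[:,2]>.110)&(q[:,2]<.122)]; print('top',len(top),np.round(np.median(top,0),4),cv2.minEnclosingCircle((top[:,:2]*1e3).astype(np.float32)))
for lo,hi,R in((.074,.108,.017),(.061,.066,.026)):
    s=q[(q[:,2]>lo)&(q[:,2]<hi)]
    if len(s)>20:
        f=least_squares(lambda x:np.hypot(s[:,0]-x[0],s[:,1]-x[1])-R,[.449,.322],loss='soft_l1',f_scale=.0005); print(R,len(s),np.round(f.x,4),np.median(abs(f.fun)))
s=q[(q[:,2]>.064)&(q[:,2]<.073)];print('fl',len(s),np.median(s[:,2]),cv2.minEnclosingCircle((s[:,:2]*1e3).astype(np.float32)))
E
```

```text
grasp [0.4433 0.3218 0.1777] shift mm [-5.3  2.2 32.7] zaxis [-0.0019 -0.0013 -1.    ] F [-0.66  0.52  0.36] t 7.1 open 0.06528872738454265
top 2481 [0.4483 0.3229 0.1141] ((449.20294189453125, 322.5323181152344), 16.996490478515625)
0.017 557 [0.4498 0.3224] 0.0001506017864088549
0.026 179 [0.449  0.3224] 0.0008843179872815403
fl 1591 0.06808739756473278 ((449.22113037109375, 322.66497802734375), 25.976816177368164)
```

View pics/w2.png

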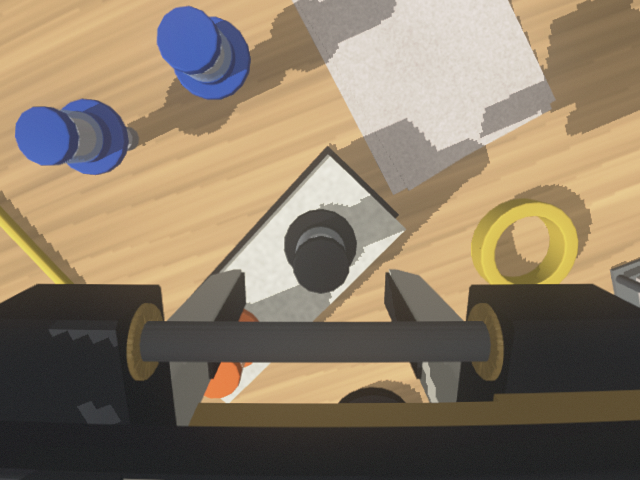

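Black-topped clean capsule at (320,262), midway between the fingers, rack beneath; the axis is at (0.449, 0.3225).

Call:
{"op": "drive_tool", "data": {"moves": [60,-5.4,2.7,10,0,0,0,60,0,0,20,0,0,0,60,0,0,20,0,0,0,60,0,0,15,0,0,0,60,0,0,10,0,0,0,60,0,0,0,0,0,0,60,0,0,0,0,0,0]}}

```text
t: 7.85
tool_pos: [0.4502, 0.323, 0.2712]
orientation: [0.562, 3.09, 0.001]
force: [0.4, -0.7, 0.8]
opening: 0.0603
gripper_force: 0.0
```

```bash
python3 -c "
from h import *
go([.4493,.3225,.089])"
```

```text
grasp [0.4503 0.3231 0.1039] shift mm [ 0.7 -0.9 14.9] zaxis [ 5.e-04  3.e-04 -1.e+00] F [ 0.43 -0.65  0.79] t 7.85 open 0.06030477568300078
```

Call:
{"op": "drive_tool", "data": {"moves": [60,0.5,-0.7,8,0,0,0,60,0,0,5,0,0,0,60,0,0,1.5,0,0,0,60,0,0,0,0,0,0,60,0,0,0,0,0,0]}}

```text
t: 8.35
tool_pos: [0.4492, 0.3226, 0.2563]
orientation: [0.562, 3.091, 0.0]
force: [0.5, -1.1, 0.4]
opening: 0.0596
gripper_force: 0.0
```

Call:
{"op": "drive_tool", "data": {"moves": [25,0,0,0,0,0,0,25,0,0,0,0,0,0,25,0,0,0,0,0,0,25,0,0,0,0,0,0,25,0,0,0,0,0,0,25,0,0,0,0,0,0], "grip_force": 40}}

```text
t: 8.95
tool_pos: [0.4492, 0.3225, 0.2563]
orientation: [0.562, 3.091, 0.0]
force: [0.7, 0.6, 1.1]
opening: 0.0332
gripper_force: 40.0
```

```bash
python3 -c "
from h import *
go([.4493,.3225,.089])"
```

```text
grasp [0.4492 0.3226 0.089 ] shift mm [-0.1 -0.   0. ] zaxis [ 1.e-04  1.e-04 -1.e+00] F [0.69 0.57 1.15] t 8.95 open 0.033208554880252754
```

Call:
{"op": "drive_tool", "data": {"moves": [25,0,0,-5,0,0,0,25,0,0,-15,0,0,0,25,0,0,-25,0,0,0,25,0,0,-30,0,0,0,25,0,0,-30,0,0,0,25,0,0,-30,0,0,0,25,0,0,-20,0,0,0,25,0,0,-10,0,0,0]}}

```text
t: 9.75
tool_pos: [0.4494, 0.3226, 0.4252]
orientation: [0.561, 3.087, 0.005]
force: [-0.6, 0.3, -1.0]
opening: 0.0331
gripper_force: 40.0
```

Call:
{"op": "drive_tool", "data": {"moves": [25,-10,-15,0,0,0,0,25,-20,-30,0,0,0,0,25,-25,-37,0,0,0,0,25,-25,-37,0,0,0,0,25,-25,-37,0,0,0,0,25,-25,-37,0,0,0,0,25,-25,-37,0,0,0,0,25,-25,-37,0,0,0,0]}}

```text
t: 10.55
tool_pos: [0.5235, 0.0074, 0.4212]
orientation: [-0.562, -3.09, 0.0]
force: [2.1, 0.2, -0.3]
opening: 0.0336
gripper_force: 40.0
```

Call:
{"op": "drive_tool", "data": {"moves": [25,-25,-37,0,0,0,0,25,-25,-37,0,0,0,0,25,-20,-25,0,0,0,0,25,-12,-15,0,0,0,0,25,-5,-5,0,0,0,0,25,0,0,0,0,0,0,25,0,0,0,0,0,0,25,0,0,0,0,0,0]}}

```text
t: 11.35
tool_pos: [0.5631, -0.1313, 0.4214]
orientation: [-0.559, -3.091, -0.001]
force: [-0.2, -0.5, -0.6]
opening: 0.0333
gripper_force: 40.0
```

```bash
python3 - <<'E'
from h import *
go([.5468,-.1127,.220])
c=cam('side'); cv2.imwrite('pics/s2.png',cv2.resize(c['color'][200:400,290:490,::-1],None,fx=3,fy=3))
P=cloud(c).reshape(-1,3);P=P[~np.isnan(P[:,0])]
c=cam('scene');Q=cloud(c).reshape(-1,3);Q=Q[~np.isnan(Q[:,0])]
from scipy.optimize import least_squares
s=robot.read_state();g=s['tool_pos'][:2]
zt=s['tool_pos'][2]-robot.grasp_offset-.081
print('tip z nominal',zt)
for nm,X in(('side',P),('scene',Q)):
  d=np.hypot(X[:,0]-g[0],X[:,1]-g[1]); X=X[d<.03]
  print(nm,'lowest',np.round(np.sort(X[X[:,2]>.145][:,2])[:4],4))
  for lo,hi in((.003,.018),(.018,.033),(.033,.047)):
    k=X[(X[:,2]>zt+lo)&(X[:,2]<zt+hi)]
    if len(k)>10:
      f=least_squares(lambda x:np.hypot(k[:,0]-x[0],k[:,1]-x[1])-.01,g,loss='soft_l1',f_scale=.0005); print(nm,lo,len(k),np.round(f.x,4),'rel grasp',np.round(f.x-g,4))
E
```

```text
grasp [ 0.5631 -0.1313  0.2541] shift mm [21.8 11.7 34.1] zaxis [-0.e+00  3.e-04 -1.e+00] F [-0.19 -0.49 -0.6 ] t 11.35 open 0.033288440300148305
tip z nominal 0.17313609312216904
side lowest [0.1723 0.1726 0.1741 0.1743]
side 0.003 115 [ 0.5629 -0.1316] rel grasp [-0.0002 -0.    ]
side 0.018 84 [ 0.5628 -0.132 ] rel grasp [-0.0004 -0.0004]
side 0.033 53 [ 0.5625 -0.1323] rel grasp [-0.0006 -0.0007]
scene lowest [0.1762 0.1766 0.1767 0.1767]
scene 0.003 99 [ 0.5621 -0.1299] rel grasp [-0.001   0.0017]
scene 0.018 34 [ 0.5625 -0.1297] rel grasp [-0.0006  0.0019]
```

View pics/s2.png

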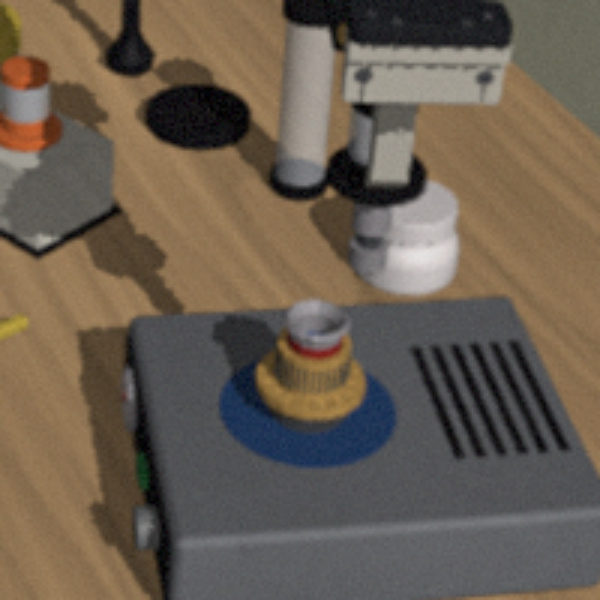

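The capsule hangs straight from the fingers at (390,180), and the sleeve is still back, with the red band showing at (315,345). Next I centre the plug over the mouth.

Call:
{"op": "drive_tool", "data": {"moves": [25,12,6,0,0,0,0,25,9.8,5.7,0,0,0,0,25,0,0,10,0,0,0,25,0,0,10,0,0,0,25,0,0,10,0,0,0,25,0,0,4,0,0,0,25,0,0,0,0,0,0,25,0,0,0,0,0,0]}}

```text
t: 12.25
tool_pos: [0.547, -0.1144, 0.3871]
orientation: [-0.562, -3.091, 0.0]
force: [0.5, -0.9, -0.3]
opening: 0.0337
gripper_force: 40.0
```

```bash
python3 - <<'E'
from h import *
from scipy.optimize import least_squares
go([.5468,-.1127,.220])
for nm in('side','scene'):
  X=cloud(cam(nm)).reshape(-1,3);X=X[~np.isnan(X[:,0])]
  d=np.hypot(X[:,0]-.5468,X[:,1]+.1127); X=X[d<.034]
  for what,lo,hi,R in(('mouth',.118,.128,.016),('sleeve',.095,.110,.020),('plug',.143,.158,.010),('plug',.158,.172,.010),('tube',.208,.235,.017),('flange',.191,.198,.026)):
    k=X[(X[:,2]>lo)&(X[:,2]<hi)]
    if len(k)>10:
      f=least_squares(lambda x:np.hypot(k[:,0]-x[0],k[:,1]-x[1])-R,[.5468,-.1127],loss='soft_l1',f_scale=.0005); print(nm,what,len(k),np.round(f.x,4),round(np.median(abs(f.fun)),4))
c=load('side');cv2.imwrite('pics/s3.png',cv2.resize(c['color'][220:370,320:470,::-1],None,fx=4,fy=4))
c=load('scene');cv2.imwrite('pics/c3.png',cv2.resize(c['color'][190:340,110:260,::-1],None,fx=4,fy=4))
E
```

```text
grasp [ 0.5469 -0.1143  0.2198] shift mm [ 0.7  1.5 -0.2] zaxis [-3.e-04  0.e+00 -1.e+00] F [ 0.46 -0.94 -0.33] t 12.25 open 0.03365059496275958
side mouth 176 [ 0.5451 -0.1149] 0.002
side sleeve 197 [ 0.5465 -0.1133] 0.0008
side plug 103 [ 0.547  -0.1139] 0.0013
side plug 70 [ 0.5465 -0.1149] 0.0006
side tube 198 [ 0.5443 -0.1292] 0.0019
side flange 212 [ 0.5467 -0.1141] 0.0014
scene mouth 82 [ 0.5456 -0.1125] 0.0021
scene sleeve 124 [ 0.5473 -0.1107] 0.0004
scene plug 83 [ 0.5463 -0.113 ] 0.0008
scene plug 27 [ 0.5468 -0.1132] 0.0005
scene tube 461 [ 0.5471 -0.1132] 0.0023
scene flange 58 [ 0.5462 -0.1125] 0.0005
```

View pics/s3.png

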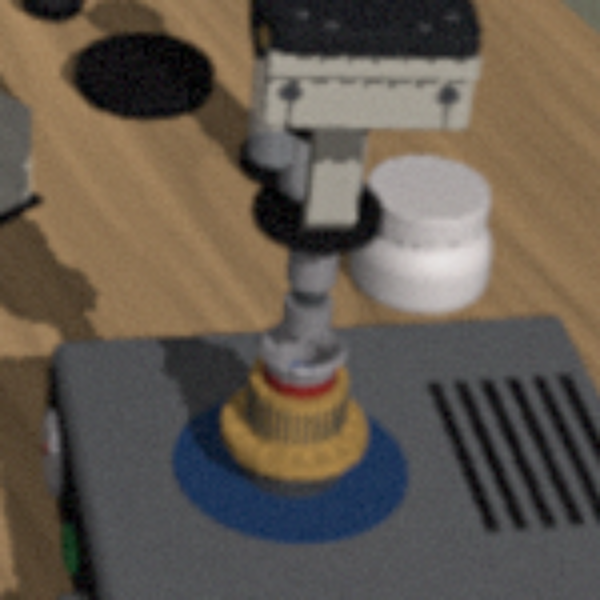

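View pics/c3.png

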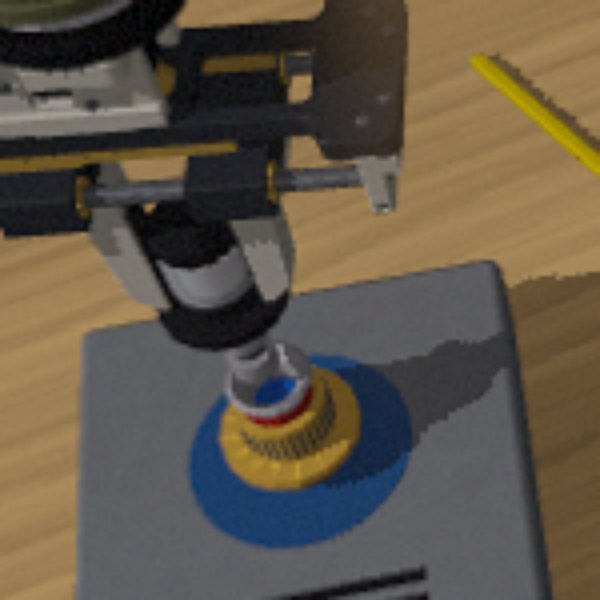

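The plug hangs just above the mouth, about 1.6 mm off in y. I correct that and go down, feeling the force.

Call:
{"op": "drive_tool", "data": {"moves": [25,0.5,1.5,0,0,0,0,25,0,0,3,0,0,0,25,0,0,3,0,0,0,25,0,0,3,0,0,0,25,0,0,3,0,0,0,25,0,0,0,0,0,0]}}

```text
t: 12.95
tool_pos: [0.5468, -0.1125, 0.3744]
orientation: [-0.562, -3.09, -0.0]
force: [0.5, -0.1, -1.1]
opening: 0.0335
gripper_force: 40.0
```

Call:
{"op": "drive_tool", "data": {"moves": [25,0,0,2,0,0,0,25,0,0,2,0,0,0,25,0,0,0,0,0,0]}}

```text
t: 13.25
tool_pos: [0.5469, -0.1126, 0.3709]
orientation: [-0.562, -3.09, -0.0]
force: [-0.3, 0.0, -1.0]
opening: 0.0335
gripper_force: 40.0
```

Call:
{"op": "drive_tool", "data": {"moves": [25,0,0,1,0,0,0,25,0,0,1,0,0,0,25,0,0,0,0,0,0]}}

```text
t: 13.55
tool_pos: [0.5469, -0.1126, 0.3691]
orientation: [-0.562, -3.091, -0.0]
force: [1.1, -0.6, -0.6]
opening: 0.0335
gripper_force: 40.0
```

Call:
{"op": "drive_tool", "data": {"moves": [25,0,0,2,0,0,0,25,0,0,2,0,0,0,25,0,0,2,0,0,0,25,0,0,0,0,0,0]}}

```text
t: 13.95
tool_pos: [0.5468, -0.1125, 0.3627]
orientation: [-0.562, -3.09, -0.0]
force: [-0.3, 0.8, -1.4]
opening: 0.0334
gripper_force: 40.0
```

Call:
{"op": "drive_tool", "data": {"moves": [25,0,0,2,0,0,0,25,0,0,2,0,0,0,25,0,0,0,0,0,0]}}

```text
t: 14.25
tool_pos: [0.547, -0.1126, 0.3596]
orientation: [0.562, 3.09, -0.0]
force: [-0.3, 0.1, 1.7]
opening: 0.0335
gripper_force: 40.0
```

Call:
{"op": "drive_tool", "data": {"moves": [25,0,0,2,0,0,0,25,0,0,2,0,0,0,25,0,0,0,0,0,0]}}

```text
t: 14.55
tool_pos: [0.5471, -0.1126, 0.3562]
orientation: [0.562, 3.09, -0.0]
force: [-2.3, 1.5, 4.3]
opening: 0.0337
gripper_force: 40.0
```

Call:
{"op": "drive_tool", "data": {"moves": [25,0,0,2,0,0,0,25,0,0,2,0,0,0,25,0,0,0,0,0,0]}}

```text
t: 14.85
tool_pos: [0.5472, -0.1124, 0.3522]
orientation: [0.562, 3.09, 0.001]
force: [-1.8, 2.0, 5.4]
opening: 0.0336
gripper_force: 40.0
```

Call:
{"op": "drive_tool", "data": {"moves": [25,0,0,2,0,0,0,25,0,0,2,0,0,0,25,0,0,0,0,0,0]}}

```text
t: 15.15
tool_pos: [0.5472, -0.1124, 0.3484]
orientation: [0.562, 3.09, 0.001]
force: [-1.2, 2.0, 6.6]
opening: 0.0335
gripper_force: 40.0
```

Call:
{"op": "drive_tool", "data": {"moves": [25,0,0,2,0,0,0,25,0,0,2,0,0,0,25,0,0,0,0,0,0]}}

```text
t: 15.45
tool_pos: [0.5472, -0.1124, 0.3444]
orientation: [0.562, 3.09, 0.001]
force: [-2.2, 2.7, 7.2]
opening: 0.0337
gripper_force: 40.0
```

Call:
{"op": "drive_tool", "data": {"moves": [25,0,0,2,0,0,0,25,0,0,1,0,0,0,25,0,0,0,0,0,0]}}

```text
t: 15.75
tool_pos: [0.5472, -0.1124, 0.3415]
orientation: [0.562, 3.09, 0.001]
force: [-2.6, 1.9, 7.6]
opening: 0.0333
gripper_force: 40.0
```

Call:
{"op": "drive_tool", "data": {"moves": [25,0,0,1,0,0,0,25,0,0,0,0,0,0]}}

```text
t: 15.95
tool_pos: [0.5472, -0.1124, 0.3405]
orientation: [0.562, 3.09, 0.001]
force: [-2.2, 1.5, 8.3]
opening: 0.0339
gripper_force: 40.0
```

Call:
{"op": "drive_tool", "data": {"moves": [25,0,0,1,0,0,0,25,0,0,0,0,0,0]}}

```text
t: 16.15
tool_pos: [0.5472, -0.1124, 0.3395]
orientation: [0.562, 3.09, 0.001]
force: [-2.1, 1.5, 8.4]
opening: 0.0338
gripper_force: 40.0
```

Call:
{"op": "drive_tool", "data": {"moves": [25,0,0,1,0,0,0,25,0,0,0,0,0,0]}}

```text
t: 16.35
tool_pos: [0.5472, -0.1125, 0.338]
orientation: [0.562, 3.089, 0.0]
force: [0.1, 1.2, 4.3]
opening: 0.0335
gripper_force: 40.0
```

```bash
cat > sl.py <<'E'
from h import *
for n in('side','scene'):
    X=cloud(cam(n)).reshape(-1,3);X=X[~np.isnan(X[:,0])]
    d=np.hypot(X[:,0]-.5468,X[:,1]+.1127); k=X[(d>.0225)&(d<.0285)&(X[:,2]>.08)&(X[:,2]<.105)]
    c=X[(d<.03)&(X[:,2]>.135)]
    print(n,len(k),np.round(np.percentile(k[:,2],[25,50,75]),4),'cap top',np.round(np.sort(c[:,2])[-5:],4))
go([.5468,-.1127,.170])
E
python3 sl.py
```

```text
side 151 [0.0934 0.0943 0.095 ] cap top [0.5749 0.5749 0.575  0.5751 0.5751]
scene 186 [0.0955 0.0964 0.0969] cap top [0.5769 0.5769 0.5769 0.5771 0.5771]
grasp [ 0.5475 -0.1125  0.1705] shift mm [ 0.6 -0.5  0.5] zaxis [ 0.0013  0.     -1.    ] F [1.1  1.18 3.41] t 16.45 open 0.033713636689603914
```

The force dropped and the sleeve flange is back at about 0.095, so it has clicked home. I release and lift.

Call:
{"op": "drive_tool", "data": {"moves": [45,0,0,0,0,0,0,60,0,0,0,0,0,0,60,0,0,0,0,0,0,60,0,0,0,0,0,0,60,0,0,-5,0,0,0,60,0,0,-20,0,0,0,60,0,0,-35,0,0,0,60,0,0,-40,0,0,0]}}

```text
t: 17.25
tool_pos: [0.5465, -0.1125, 0.4372]
orientation: [-0.562, -3.088, -0.0]
force: [1.2, -0.0, 0.8]
opening: 0.0602
gripper_force: 0.0
```

Call:
{"op": "drive_tool", "data": {"moves": [60,0,0,-20,0,0,0,60,20,20,0,0,0,0,60,40,20,0,0,0,0,60,40,20,0,0,0,0,60,20,20,0,0,0,0,60,0,0,0,0,0,0]}}

```text
t: 17.85
tool_pos: [0.4615, 0.0068, 0.4581]
orientation: [0.558, 3.09, 0.002]
force: [-0.3, -0.7, 0.2]
opening: 0.0603
gripper_force: 0.0
```

```bash
python3 sl.py; python3 - <<'E'
from h import *
c=load('scene');cv2.imwrite('pics/c4.png',c['color'][...,::-1])
E
```

```text
side 149 [0.0932 0.0943 0.0953] cap top [0.1968 0.197  0.1972 0.1972 0.1973]
scene 193 [0.0952 0.0963 0.0969] cap top [0.1996 0.1998 0.1998 0.1999 0.2002]
grasp [0.4629 0.0047 0.2906] shift mm [-119.5  -80.6  120.7] zaxis [ 1.3e-03 -5.0e-04 -1.0e+00] F [ 0.56 -0.5  -0.31] t 17.95 open 0.05967821768681869
```

View pics/c4.png

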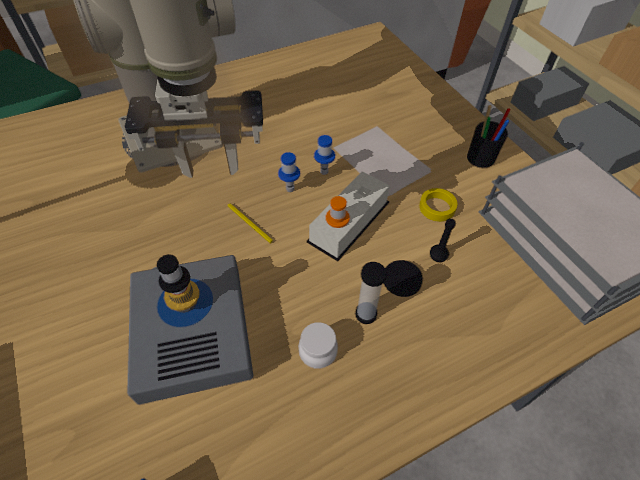

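The capsule stands upright in the coupler at (175,275) with the sleeve forward. The orange capsule at (338,212) and everything else is where it was, and the robot is clear.

```bash
python3 -c "
from plant import robot
print(robot.close_job())"
```

```text
the job is handed in; nothing more can be done
None
```

The clean capsule is clicked into the coupler with the sleeve fully forward, the highest contact-force reading while seating it was about 9 N, nothing else was moved, and the job is handed in at about 18 s.

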